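# Hold the fan's pan switch until it blows on the drying mug

## Task

The rinsed mug stands upside down to dry: turn the desk fan with its spring-centred switch until it points straight at the mug. Push the switch paddle right over towards the side the fan must turn and hold it there while the head pans, then let the paddle spring back to the middle; press it firmly but do not force it, touch nothing of the fan itself, and leave the mug and the other things where they are.

Things in the scene. Friction and masses are not known exactly. Their poses are not given: they have to be found in the camera images.
- switch_box: Low black plastic switch box, 110 mm (own x) by 120 mm (own y) by 36 mm high, screwed to the table, on its top a steel plate (to 40 mm high) from which one grey paddle stands up. Origin: centre of its underside; z up; own x points away from the robot, turned at most 0.5 rad.
- paddle_tip (a point): Middle of the top edge of the grey upright paddle: a blade 40 mm wide (along the box's x), 12 mm thick (along the box's y), its lower edge 46 mm and its top 120 mm above the table when centred. It tips only to the box's +y or -y side, about a hinge line along the box's x, 40 mm above the table over the box's centre (80 mm below this point). z points up along the blade.
- paddle (a joint): Tip of the paddle, rad: 0 centred, positive towards the box's +y side, hard stops at +0.35 and -0.35; sprung back to 0. Pushed 60 mm above the hinge it resists with a force rising evenly to about 8 N at the stop, steeply beyond; over 20 N is forcing it. The fan pans only from somewhere between 0.24 and 0.32 on.
- fan_hub (a point): Centre of the front of the fan's grille. Own x points the way the air is blown (level), z up. The hub lies 72 mm ahead of the vertical pan axis and 145 mm above the table. White plastic fan: round foot 150 mm across, post, grille 174 mm across and 45 mm deep, 230 mm high in all.
- fan_head (a joint): Pan of the fan head, rad: positive is anticlockwise seen from above, limits -1.2 and +1.2. Paddle to the box's +y side: anticlockwise (rises); to -y: clockwise (falls). It pans while the paddle is held nearly or fully over; with the paddle on its stop at 0.06 to 0.3 rad/s, differing from run to run, slower if held less far. It halts at once when let go.
- mug: Aluminium mug, upside down, 80 mm across, 95 mm high, with a handle standing out to 70 mm from its axis. Origin: on its axis, at the table. It stands about 0.25 m from the fan's pan axis, on one side or the other of where the fan points.
- top: Wooden spinning top, 70 mm across and 82 mm high, standing on its blunt end, on the other side of the fan's line from the mug. Origin: on its axis, at the table. Leave it alone.
- cashbox: Black cashbox, lid shut, 154 by 194 mm, 79 mm high plus a wire handle to 91 mm. Origin: centre of its underside. Leave it alone.
- jar: Glass jar with a lid, 68 mm across, 100 mm high. Origin: centre of its underside. Leave it alone.
Not all that is in view belongs to the job. What is shaped like the mug but purple or red is not meant.

How it is judged:
On the way:
1. the paddle is held well over to one side (beyond 0.24 rad) for half a second ((value of joint paddle above 0.24 rad or value of joint paddle below -0.24 rad)), for 0.5 s.
At the end, for the whole second after the job is handed in: the fan's blowing line passes within 28 mm of the mug's axis (seen from above) and the head is still, the paddle is back within 0.05 rad of the middle, and mug, top, cashbox and jar stand within 15 mm of where they were (y of mug in the frame of fan_hub between -0.028 and 0.028 m and x of mug in the frame of fan_hub above 0.05 m and value of joint paddle between -0.05 and 0.05 rad and velocity of joint fan_head between -0.03 and 0.03 rad/s and angle between mug's own z axis and vertical below 0.1 rad and distance of each of mug, top, cashbox, jar from where it was at the start of the episode below 0.015 m); the robot touches nothing.
It fails at once if the paddle is forced (more than 20 N on it) (contact force between paddle and anything else above 20 N).
It fails at once if the fan is touched by the robot (contact force between fan and the fingers above 0.5 N or contact force between fan and the arm above 0.5 N).
It fails at once if the mug or a bystander is shoved (more than 15 mm) (distance of any of mug, top, cashbox, jar from where it was at the start of the episode above 0.015 m).
It also fails if it takes over 51 s, if anything falls off the work surface, if the arm or the gripper's body presses on something with over 40 N, if the wrist force passes 120 N, or if a joint passes its speed limit or range.

## Robot

A 7-joint arm with a two-finger parallel gripper is mounted at the origin on the work surface. World frame = base frame: x ahead of the robot, y to its left, z up, the work surface at z = 0. Lengths are in m, angles in rad, forces in N, time in s.
With the tool pointing down it reaches from about 0.425 to 0.875 m from the base axis. Payload 4.7 kg.
Tool frame: the origin (TCP) lies at the very end of the fingers, on their centre line; the grasp point (between the pads) lies 19 mm behind it; z points along the fingers, y is the line along which they close (so a half turn about z gives the same grasp; the last joint's range is limited). The gripper opens to 87 mm and grips with 3 to 60 N. Pads are 19 mm wide; open, the fingers measure 117 mm over their backs; the gripper's body (75 mm by 190 mm) begins 51 mm behind the grasp point.
Start: joints at [-1.325, 0.321, -0.07, 1.45, 0.023, 1.371, -0.057], TCP at [0.149, 0.633, 0.223] pointing down, gripper open.
Joint ranges: [-2.86, 2.86], [-0.3, 2.09], [-1.38, 1.24], [0.06, 2.45], [-1.56, 4.7], [0.09, 2.05], [-2.69, 2.69]. Speed limits (rad/s): [2.57, 2.57, 3.14, 3.14, 3.14, 3.14, 3.14].

## Interface

Orientations are given as a rotation vector (axis times angle).
In Python, from bench import ctrl gives the robot as it stands.
- The arm moves only by the tool jog_arm, never from a script. Its argument "commands" is a list of rows, each a list of 7 numbers: the opening, from 0 (shut) to 1 (fully open), then the shift along the world's x, y, z scaled (see below), then the turn, a rotation vector about the world's x, y, z scaled (see below). A call has exactly 5 rows; each row is the pose to reach, as a shift and turn from the pose commanded when the call began; what a row does not reach only later rows make up. The controller multiplies each number of a shift by 0.5 m and each number of a turn by 30 degrees. A row lasts 1/12 s, in which the tool goes at most 41.7 mm and 7.16 degrees, less where a joint would pass 70% of its speed; a pose out of reach is approached as far as the arm can. A call with a number of a shift or a turn outside -1 to 1 is refused whole. A call with a gripper value outside its range is refused whole. The fingers move at their own pace and stop on an object; "grip_force" is the grip in N (left out, the last holds). Time passes only in rows, so rows that repeat a pose let the fingers close, or fill a call up. It gives the time, the measured TCP pose, the force, the opening and the grip force at its end, in the units of the state.
- ctrl.get_state(): the state, without advancing time (a new reading comes with each control period).
- ctrl.get_image(name): name is "side" or "top" or "wrist"; returns a dict with "frame" (384x512x3 uint8, red, green, blue), "vfov" (degrees; the focal length in pixels is half the picture's height over the tangent of half this angle, whatever the lens; pixels are square), "cx", "cy" (the principal point, pixels), "camera_from_world" (4x4, takes a point from world to camera coordinates); the wrist camera has in their place "mount" (4x4, takes a point from camera to tool coordinates, whose origin is the TCP and whose axes are the flange's). Camera axes: x right, y down, z forward; pixel columns grow to the right and rows downward; lengths in m; the calibration is good to about 2 mm. A picture is of the moment at which its call begins: read the wrist's pose just before it. There is no depth.
- ctrl.close_job(): hands the job in; it is judged then, once.
The state is a dict: "time": time; "joint_positions": joint angles; "qd": joint speeds; "joint_torque": joint torques, N m; "position": TCP position; "tool_rot": TCP orientation; "ft_force": force on the tool from outside, world axes, zero at the start; "torque": the same for the moment, N m; "grip_width": opening from 0.0 (shut) to 1.0 (fully open); "grip_force": force on a finger pad.
Only numpy, scipy, OpenCV 4.12 (cv2) and the standard library are available. Lean on these libraries where they do the work, as an engineer would, in place of code of your own. Each camera call takes 0.05 s, during which the arm holds its last target. There are 200 camera calls.

## Working session

There is one attempt and no reset: what is moved stays moved. The work goes in short steps, Python scripts to look and compute and a tool call to move; the robot and the scene stay as the last step left them, time stands still between calls to the robot, and variables do not carry over. Pictures are saved under pics/ and viewed, at most 10 in all, crops included, and the job is handed in when it is done.

Besides the shell and the picture viewer there is one more tool, called after "Request:" as name(argument=value, ...), one argument or row to a line, values as JSON. jog_arm: Moves the arm, as the interface text tells. Shifts and turns lie within -1 to 1; 1 stands for 0.5 m of shift or 30 degrees of turn. Its arguments: {"type":"object","properties":{"commands":{"type":"array","items":{"type":"array","items":{"type":"number","minimum":-1,"maximum":1}}},"grip_force":{"type":"number"}},"required":["commands"]}

```bash
mkdir -p pics; cat > h.py <<'E'
import numpy as np, cv2
from bench import ctrl
def grab(n,f):
    d=ctrl.get_image(n); cv2.imwrite('pics/'+f,d['frame'][:,:,::-1]); return d
def ray(d,u,v):
    f=d['frame'].shape[0]/2/np.tan(np.radians(d['vfov'])/2)
    T=np.linalg.inv(np.array(d['camera_from_world']))
    r=T[:3,:3]@np.array([(u-d['cx'])/f,(v-d['cy'])/f,1]); return T[:3,3],r
def onz(d,u,v,z):
    o,r=ray(d,u,v); return o+r*(z-o[2])/r[2]
E
python3 - <<'E'
from h import *
import pickle
ds={n:grab(n,n+'1.png') for n in('top','side')}
pickle.dump(ds,open('d1.pkl','wb'))
for n in ds: print(n,ds[n]['vfov'],np.linalg.inv(ds[n]['camera_from_world']).round(3))
print(ctrl.get_state())
E
```

```text
top 52.10786977711706 [[ 0.    -0.982  0.189  0.338]
 [-1.     0.004  0.025 -0.018]
 [-0.025 -0.189 -0.982  1.163]
 [ 0.     0.     0.     1.   ]]
side 47.309254795725494 [[ 0.82  -0.317  0.476 -0.137]
 [-0.572 -0.466  0.675 -1.002]
 [ 0.008 -0.826 -0.564  0.95 ]
 [ 0.     0.     0.     1.   ]]
{'time': 0.1, 'joint_positions': array([-1.32492721,  0.32176503, -0.07007368,  1.45151498,  0.02263615,
        1.37080192, -0.05690691]), 'qd': array([ 0.00204516, -0.00359907,  0.00102939, -0.00096544,  0.00071006,
       -0.00181373,  0.00081859]), 'joint_torque': array([-1.32935033e-04, -4.92574883e+01, -4.05808305e-01, -3.13396668e+01,
       -6.42389199e-02,  3.94793821e-02,  5.36374716e-05]), 'position': array([0.14926107, 0.63213846, 0.2215794 ]), 'tool_rot': array([-3.63213600e-01, -3.12045695e+00,  2.67294143e-03]), 'ft_force': array([ 0.3588495 , -0.39345473,  0.4241413 ]), 'torque': array([-0.00411328, -0.05902858, -0.0104546 ]), 'grip_force': 0.0, 'grip_width': 0.9978218468269365}
```

View pics/top1.png

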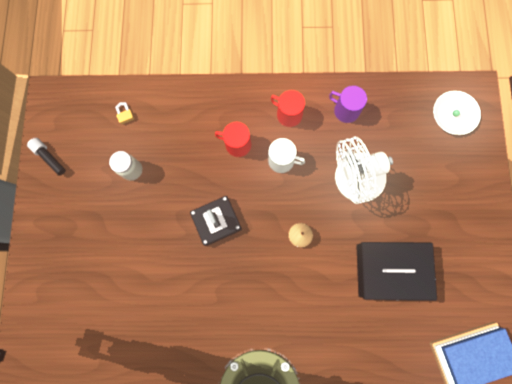

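View pics/side1.png

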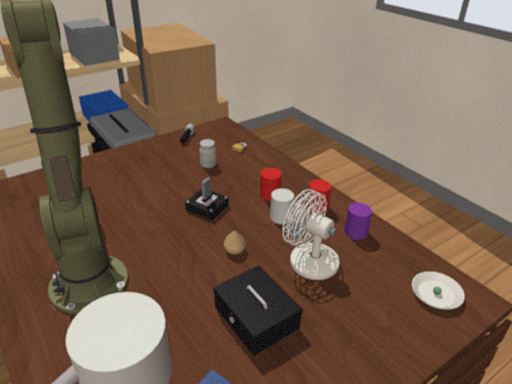

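The top view shows the white mug at about (283,155) with its handle to the right, and the top at (301,235). The fan foot is at about (360,182), with its head facing left. The switch is at (216,221), the jar at (125,165) and the cashbox at (397,271). The fan has to turn clockwise, so the paddle goes to the box's -y side (right in the picture).

```bash
python3 - <<'E'
from h import *
import pickle
ds=pickle.load(open('d1.pkl','rb'))
a=ds['top']['frame'][120:260,180:420,::-1]; b=ds['side']['frame'][165:290,180:350,::-1]
A=cv2.resize(a,None,fx=3.3,fy=3.3,interpolation=cv2.INTER_CUBIC); cv2.imwrite('pics/ct.png',A)
B=cv2.resize(b,None,fx=4.5,fy=4.5,interpolation=cv2.INTER_CUBIC); cv2.imwrite('pics/cs.png',B)
for n,d in ds.items():
  f=192/np.tan(np.radians(d['vfov'])/2)
  for p in([.149,.633,.222],[0,0,0],[.5,.1,0]):
    c=np.array(d['camera_from_world'])@np.r_[p,1]; print(n,p,c[:2]/c[2]*f+[d['cx'],d['cy']])
t=ds['top']
for n,u,v,z in [('jar',123,160,.1),('mugtop',282,153,.095),('foot',360,182,.015),('top',301,235,.06),('cash',397,271,.079)]: print(n,onz(t,u,v,z).round(3))
E
```

```text
top [0.149, 0.633, 0.222] [-17.26192257 350.41764265]
top [0, 0, 0] [259.26396601 392.28047756]
top [0.5, 0.1, 0] [225.58744105 211.7650259 ]
side [0.149, 0.633, 0.222] [ 62.03001731 123.01441477]
side [0, 0, 0] [ 89.00829009 283.87955159]
side [0.5, 0.1, 0] [217.71058618 208.87517032]
jar [0.634 0.382 0.1  ]
mugtop [ 0.653 -0.067  0.095]
foot [ 0.586 -0.3    0.015]
top [ 0.426 -0.118  0.06 ]
cash [ 0.327 -0.371  0.079]
```

View pics/ct.png

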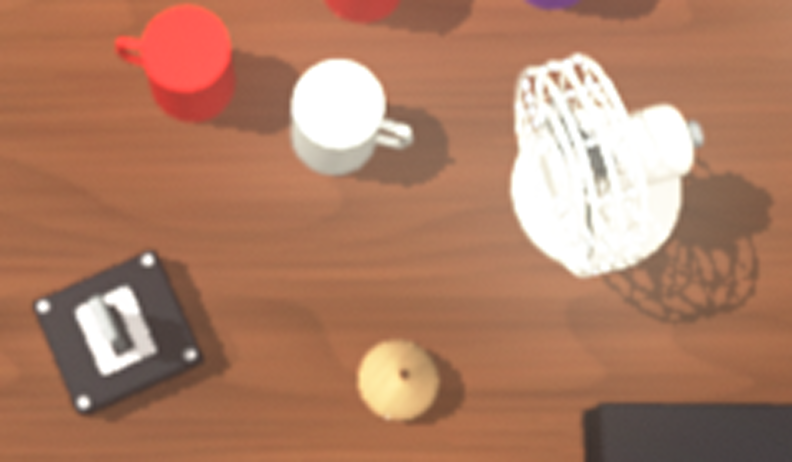

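View pics/cs.png

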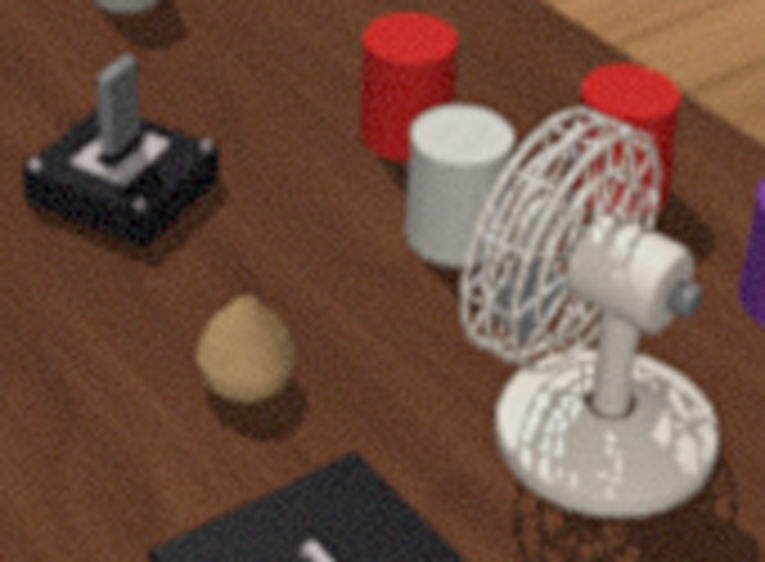

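The crops show the grey paddle standing on its plate, with box screws at crop pixels (148,260), (42,306), (83,402) and (190,355). The fan's rear knob is at top-crop (697,133) and side-crop (687,297), and its foot centre is at side-crop (607,432).

```bash
cat >> h.py <<'E'
def tri(ra,rb):
    A=[];b=[]
    for o,r in(ra,rb):
        r=r/np.linalg.norm(r);P=np.eye(3)-np.outer(r,r);A.append(P);b.append(P@o)
    return np.linalg.lstsq(np.vstack(A),np.hstack(b),rcond=None)[0]
E
python3 - <<'E'
from h import *
import pickle
ds=pickle.load(open('d1.pkl','rb'));t,s=ds['top'],ds['side']
T=lambda u,v:(180+u/3.3-.3,120+v/3.3-.3)
S=lambda u,v:(180+u/4.5-.4,165+v/4.5-.4)
c=[onz(t,*T(*p),.036)[:2] for p in[(148,260),(42,306),(83,402),(190,355)]]
ctr=np.mean(c,0); x=(c[0]+c[1]-c[2]-c[3]); print('box',ctr.round(3),'yaw',np.arctan2(x[1],x[0]))
print('side box',[onz(s,*S(*p),.036).round(3)[:2] for p in[(207,146),(140,205),(36,163)]])
print('paddle top',tri(ray(t,*T(100,303)),ray(s,*S(118,68))).round(3), onz(t,*T(100,303),.12).round(3))
k=tri(ray(t,*T(697,133)),ray(s,*S(687,297)));print('knob',k.round(3))
f=onz(s,*S(607,432),.012);print('foot side',f.round(3),'post',onz(s,*S(612,408),.03).round(3))
m=(onz(s,*S(463,135),.095)+onz(t,*T(338,103),.095))/2;print('mug',onz(s,*S(463,135),.095),onz(t,*T(338,103),.095))
for fx in (f,):
  print('fan yaw',np.arctan2(*(fx-k)[[1,0]]),'mug yaw',np.arctan2(*(m-fx)[[1,0]]), np.linalg.norm((m-fx)[:2]))
# grille shape extremes in top
E
```

```text
box [0.472 0.127] yaw 0.4256410102936682
side box [array([0.537, 0.103]), array([0.452, 0.066]), array([0.412, 0.159])]
paddle top [0.481 0.132 0.116] [0.484 0.13  0.12 ]
knob [ 0.614 -0.35   0.153]
foot side [ 0.599 -0.308  0.012] post [ 0.603 -0.306  0.03 ]
mug [ 0.66090864 -0.06525997  0.095     ] [ 0.65935459 -0.06699758  0.095     ]
fan yaw 1.9092925919902455 mug yaw 1.3228423260723292 0.2494359181236533
```

Request:
jog_arm(
  commands=[
    [0,0.044,-0.066,0,0,0,-0.2],
    [0,0.088,-0.132,0,0,0,-0.4],
    [0,0.132,-0.198,0,0,0,-0.6],
    [0,0.176,-0.264,0,0,0,-0.8],
    [0,0.22,-0.33,0,0,0,-1],
  ],
)

```text
time: 0.52
position: [0.26, 0.4657, 0.222]
tool_rot: [-1.166, -2.917, 0.001]
ft_force: [0.7, -0.1, 0.1]
grip_width: 0.708
grip_force: 0.0
```

Request:
jog_arm(
  commands=[
    [0,0.044,-0.066,0,0,0,-0.15],
    [0,0.088,-0.132,0,0,0,-0.3],
    [0,0.132,-0.198,0,0,0,-0.45],
    [0,0.176,-0.264,0,0,0,-0.6],
    [0,0.22,-0.33,0,0,0,-0.75],
  ],
)

```text
time: 0.93
position: [0.3698, 0.3006, 0.2223]
tool_rot: [-1.711, -2.635, 0.0]
ft_force: [1.0, 0.6, 0.4]
grip_width: 0.325
grip_force: 0.0
```

Request:
jog_arm(
  commands=[
    [0,0.04,-0.06,0,0,0,0],
    [0,0.08,-0.12,0,0,0,0],
    [0,0.12,-0.18,0,0,0,0],
    [0,0.168,-0.252,0,0,0,0],
    [0,0.168,-0.252,0,0,0,0],
  ],
)

```text
time: 1.35
position: [0.4573, 0.1682, 0.2227]
tool_rot: [1.719, 2.625, -0.002]
ft_force: [0.2, -0.6, -0.8]
grip_width: 0.016
grip_force: 0.0
```

```bash
python3 - <<'E'
from h import *
from scipy.spatial.transform import Rotation as R
s=ctrl.get_state();print(s['position'],s['grip_width'],s['ft_force'])
Rw=R.from_rotvec(s['tool_rot']).as_matrix();print(Rw.round(3))
d=grab('wrist','w1.png');M=np.array(d['mount']);
C=np.eye(4);C[:3,:3]=Rw;C[:3,3]=s['position'];W=C@M
f=192/np.tan(np.radians(d['vfov'])/2);print(W.round(3),f)
c=np.linalg.inv(W)@np.r_[.474,.129,.12,1];print('pred centre tip',c[:2]/c[2]*f+[d['cx'],d['cy']])
np.savez('w1.npz',W=W,f=f,cx=d['cx'],cy=d['cy'])
E
```

```text
[0.45729127 0.16818896 0.22274007] 0.016438530689274027 [ 0.2462973  -0.56391376 -0.7844939 ]
[[-0.4    0.917  0.002]
 [ 0.917  0.4   -0.003]
 [-0.004  0.001 -1.   ]]
[[ 0.917  0.388  0.098  0.431]
 [ 0.4   -0.888 -0.225  0.229]
 [ 0.     0.246 -0.969  0.386]
 [ 0.     0.     0.     1.   ]] 344.40235726872726
pred centre tip [253.54746407 235.86086535]
```

View pics/w1.png

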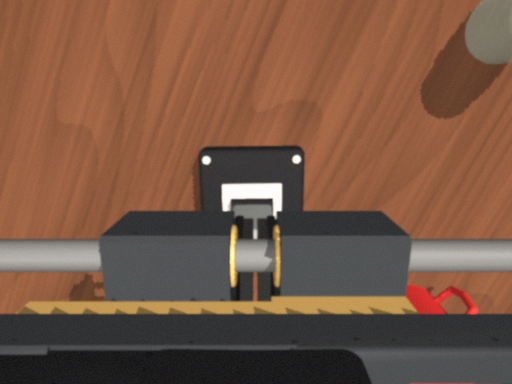

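The wrist view shows the box square to the tool. Its near screws are at (206,160) and (296,160), so the yaw is right, and the paddle lies ahead, hidden behind the fingers.

```bash
python3 - <<'E'
from h import *
z=np.load('w1.npz');W=z['W']
def o(u,v,h):
    r=W[:3,:3]@[(u-z['cx'])/z['f'],(v-z['cy'])/z['f'],1];return (W[:3,3]+r*(h-W[2,3])/r[2])
p=[o(206,160,.036),o(296,160,.036)];print(p,np.linalg.norm(p[0]-p[1]))
d=p[1]-p[0];a=np.arctan2(d[1],d[0]);print('yaw',a)
e=[o(203,148,.036),o(302,148,.036)];m=(e[0]+e[1])/2;print('edge mid',m,'centre',m+.06*np.array([np.sin(a),-np.cos(a),0]))
E
```

```text
[array([0.4094479 , 0.15423172, 0.036     ]), array([0.49414817, 0.19118795, 0.036     ])] 0.09241156510112108
yaw 0.4114176051170885
edge mid [0.44828766 0.18465783 0.036     ] centre [0.4722822  0.12966454 0.036     ]
```

Request:
jog_arm(
  commands=[
    [0,0,0,-0.06,0,0,0],
    [0,0,0,-0.12,0,0,0],
    [0,0,0,-0.18,0,0,0],
    [0,0,0,-0.25,0,0,0],
    [0,0,0,-0.25,0,0,0],
  ],
)

```text
time: 1.82
position: [0.4479, 0.1754, 0.0914]
tool_rot: [-1.701, -2.635, 0.017]
ft_force: [-1.1, -0.9, -0.1]
grip_width: 0.004
grip_force: 0.0
```

Request:
jog_arm(
  commands=[
    [0,0.005,-0.009,0.006,0,0,0],
    [0,0.01,-0.018,0.006,0,0,0],
    [0,0.015,-0.027,0.006,0,0,0],
    [0,0.02,-0.036,0.006,0,0,0],
    [0,0.025,-0.044,0.006,0,0,0],
  ],
)

```text
time: 2.23
position: [0.4672, 0.1543, 0.1022]
tool_rot: [1.706, 2.636, 0.004]
ft_force: [-0.1, 0.2, -0.1]
grip_width: 0.007
grip_force: 0.0
```

Request:
jog_arm(
  commands=[
    [0,0.002,-0.005,-0.004,0,0,0],
    [0,0.004,-0.01,-0.004,0,0,0],
    [0,0.006,-0.014,-0.004,0,0,0],
    [0,0.008,-0.018,-0.004,0,0,0],
    [0,0.01,-0.022,-0.004,0,0,0],
  ],
)

```text
time: 2.65
position: [0.4707, 0.1437, 0.0986]
tool_rot: [-1.706, -2.638, -0.0]
ft_force: [-0.4, 0.7, 0.6]
grip_width: 0.007
grip_force: 0.5
```

Request:
jog_arm(
  commands=[
    [0,0.002,-0.005,0,0,0,0],
    [0,0.004,-0.01,0,0,0,0],
    [0,0.006,-0.014,0,0,0,0],
    [0,0.008,-0.018,0,0,0,0],
    [0,0.01,-0.022,0,0,0,0],
  ],
)

```text
time: 3.07
position: [0.4753, 0.1335, 0.0984]
tool_rot: [-1.704, -2.637, -0.001]
ft_force: [-2.5, 5.4, -1.0]
grip_width: 0.008
grip_force: 2.5
```

Request:
jog_arm(
  commands=[
    [0,0.001,-0.002,0,0,0,0],
    [0,0.002,-0.004,0,0,0,0],
    [0,0.003,-0.006,0,0,0,0],
    [0,0.003,-0.007,0,0,0,0],
    [0,0.003,-0.007,0,0,0,0],
  ],
)

```text
time: 3.48
position: [0.4765, 0.1307, 0.0981]
tool_rot: [-1.704, -2.637, -0.001]
ft_force: [-2.2, 6.7, -2.6]
grip_width: 0.004
grip_force: 3.0
```

```bash
python3 - <<'E'
from h import *
import pickle
s=ctrl.get_state();print(s['time'],s['position'],s['ft_force'])
ds={n:grab(n,n+'2.png') for n in('top','side')};pickle.dump(ds,open('d2.pkl','wb'))
a=ds['top']['frame'][120:220,260:420,::-1];b=ds['side']['frame'][165:290,260:350,::-1]
A=cv2.resize(a,None,fx=3.,fy=3.,interpolation=cv2.INTER_CUBIC);B=cv2.resize(b,None,fx=3,fy=3,interpolation=cv2.INTER_CUBIC)
H=max(A.shape[0],B.shape[0]);o=np.zeros((H,A.shape[1]+B.shape[1],3),np.uint8);o[:A.shape[0],:A.shape[1]]=A;o[:B.shape[0],A.shape[1]:]=B
cv2.imwrite('pics/c2.png',o)
E
```

```text
3.4833 [0.47646098 0.13072428 0.09805201] [-2.16055758  6.68576975 -2.59044248]
```

View pics/c2.png

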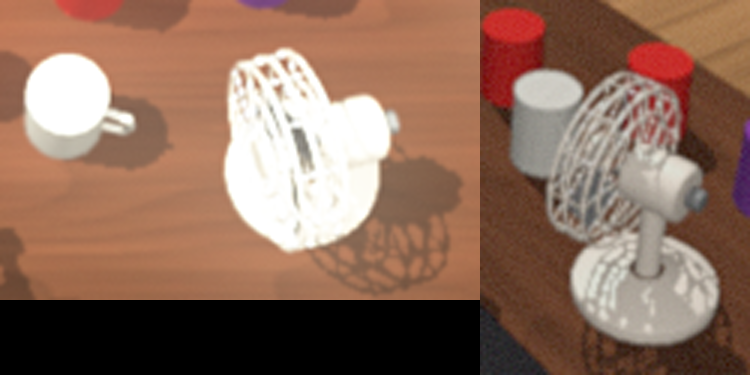

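The fan head has barely moved so far: the knob is at about (391,161) in the top view. I'll press slightly further and track the knob.

```bash
cat >> h.py <<'E'
AX=np.array([.600,-.3075]); MUG=np.array([.660,-.066])
def knob(d,box):
    x0,x1,y0,y1=box; a=d['frame'].astype(int)[y0:y1,x0:x1]
    m=((a[...,2]-a[...,0]>6)&(a.mean(2)>60)&(a.mean(2)<215)).astype(np.uint8)
    n,l,st,ce=cv2.connectedComponentsWithStats(m,connectivity=8)
    return [(int(st[i,4]),(ce[i]+[x0,y0]).round(1)) for i in range(1,n) if st[i,4]>=4]
def yaw(k): return np.arctan2(AX[1]-k[1],AX[0]-k[0])
E
cat > look.py <<'E'
from h import *
import sys
s=ctrl.get_state();t=ctrl.get_image('top');sd=ctrl.get_image('side')
a=knob(t,(372,408,145,215));b=knob(sd,(290,350,205,250));print(s['time'],s['ft_force'].round(1),a,b)
if a and b:
    p=max(a,key=lambda q:q[1][0])[1];q=max(b,key=lambda q:q[1][1])[1]
    k=tri(ray(t,*p),ray(sd,*q));w=onz(t,*p,.150)
    print('knob',k.round(3),w.round(3),'yaw',yaw(k).round(3),yaw(w).round(3),'goal',np.arctan2(*(MUG-AX)[::-1]).round(3))
E
python3 - <<'E'
from h import *
import pickle
for f in('d1.pkl','d2.pkl'):
    d=pickle.load(open(f,'rb'));print(knob(d['top'],(372,408,145,215)),knob(d['side'],(290,350,205,250)))
E
```

```text
[] [(89, array([347.7, 223.4]))]
[] [(92, array([347.7, 223.5]))]
```

Request:
jog_arm(
  commands=[
    [0,0.001,-0.001,0,0,0,0],
    [0,0.001,-0.002,0,0,0,0],
    [0,0.001,-0.003,0,0,0,0],
    [0,0.001,-0.003,0,0,0,0],
    [0,0.001,-0.003,0,0,0,0],
  ],
)

```text
time: 4.0
position: [0.4769, 0.1296, 0.098]
tool_rot: [-1.703, -2.637, -0.002]
ft_force: [-2.3, 7.3, -3.0]
grip_width: 0.003
grip_force: 3.2
```

```bash
python3 look.py
```

```text
4.0 [-2.3  7.3 -3. ] [] [(91, array([347.7, 223.3]))]
```

```bash
python3 - <<'E'
from h import *
import pickle
d=pickle.load(open('d1.pkl','rb'))
d2={n:ctrl.get_image(n) for n in('top','side')};pickle.dump(d2,open('d3.pkl','wb'))
for n,x,y in(('top',386,157),('side',327,226)):
  for q in(d,d2):
    a=q[n]['frame'][y:y+8,x:x+12].astype(int);print(n);print('\n'.join(' '.join('%d/%d'%(p[0],p[0]-p[2]) for p in r) for r in a))
E
```

```text
top
255/0 248/20 189/29 192/15 197/20 187/41 175/68 172/80 172/80 172/79 172/80 172/81
255/0 255/4 216/19 210/8 220/9 209/20 184/52 170/75 169/78 170/78 170/78 170/79
255/0 255/0 241/12 219/10 227/4 224/13 197/43 176/72 172/81 173/80 172/80 173/81
255/0 255/0 252/8 219/12 225/4 227/8 209/34 181/68 174/82 174/81 176/81 175/81
255/0 255/0 255/3 224/13 217/9 225/7 214/21 183/59 174/81 174/81 175/82 173/81
255/0 255/0 255/0 236/13 195/10 204/8 201/20 180/59 173/80 172/79 173/80 173/81
255/0 255/0 255/0 246/14 182/14 173/13 179/27 174/63 171/79 171/79 172/79 172/79
255/0 255/0 255/0 251/16 185/30 161/34 169/53 173/74 174/81 174/80 173/80 174/82
top
255/0 251/23 191/40 183/23 189/22 185/41 175/70 172/81 172/81 173/81 172/81 172/82
255/0 255/3 216/22 206/9 217/9 208/20 183/53 171/76 169/79 171/79 172/80 171/80
255/0 255/0 241/11 218/10 226/4 224/14 198/43 177/73 173/82 173/81 174/82 173/81
255/0 255/0 253/8 219/12 226/5 227/8 211/35 182/69 175/83 175/82 176/83 175/83
255/0 255/0 255/2 225/12 219/8 227/6 218/22 186/59 175/83 175/82 174/82 175/82
255/0 255/0 255/0 238/14 197/10 208/8 206/19 1
[... 736 characters left out ...]
9 103/58
131/19 105/6 85/5 89/0 97/0 95/-2 84/-4 73/7 92/30 95/58 99/62 102/60
side
175/18 154/18 141/16 137/15 132/14 131/17 124/20 105/46 102/62 101/61 107/60 111/60
153/16 144/18 138/16 124/13 110/8 109/11 117/20 104/50 99/64 106/65 104/58 103/61
148/16 141/17 125/12 100/7 88/-2 102/3 120/11 112/24 102/48 104/58 103/60 102/61
146/18 131/15 108/6 99/2 109/1 129/1 135/3 115/7 95/27 100/51 106/64 99/62
142/16 119/8 101/-2 105/2 115/2 135/3 135/2 108/3 88/10 94/45 101/59 100/59
133/15 113/8 93/1 103/0 110/3 124/-1 113/1 87/-2 82/10 97/48 103/62 105/54
126/13 97/2 90/0 96/1 106/2 114/4 93/-1 74/-3 86/19 97/51 104/60 100/62
131/16 105/9 84/1 84/-4 98/-1 97/-2 76/-7 77/8 91/37 98/54 99/63 104/63
```

```bash
python3 - <<'E'
s=open('h.py').read()
s=s.replace("def knob(d,box):","def knob(d,box,lo,hi,df):").replace("((a[...,2]-a[...,0]>6)&(a.mean(2)>60)&(a.mean(2)<215))","((abs(a[...,2]-a[...,0])<df)&(a[...,0]>lo)&(a[...,0]<hi))")
open('h.py','w').write(s)
s=open('look.py').read()
s=s.replace("145,215))","145,215),160,232,26)").replace("(290,350,205,250))","(305,342,215,250),65,145,11)").replace("key=lambda q:q[1][0]","key=lambda q:q[0]").replace("key=lambda q:q[1][1]","key=lambda q:q[0]")
open('look.py','w').write(s)
E
```

Request:
jog_arm(
  commands=[
    [0,0.001,-0.001,0,0,0,0],
    [0,0.001,-0.002,0,0,0,0],
    [0,0.002,-0.003,0,0,0,0],
    [0,0.002,-0.004,0,0,0,0],
    [0,0.002,-0.004,0,0,0,0],
  ],
)

```text
time: 4.62
position: [0.4776, 0.1279, 0.0979]
tool_rot: [-1.702, -2.637, -0.002]
ft_force: [-2.3, 8.2, -2.5]
grip_width: 0.005
grip_force: 3.5
```

```bash
python3 look.py
```

```text
4.6167 [-2.3  8.2 -2.5] [(20, array([390.4, 161. ]))] [(44, array([331. , 231.3]))]
knob [ 0.611 -0.348  0.152] [ 0.613 -0.35   0.15 ] yaw 1.831 1.868 goal 1.327
```

Request:
jog_arm(
  commands=[
    [0,0.001,-0.001,0,0,0,0],
    [0,0.001,-0.002,0,0,0,0],
    [0,0.002,-0.004,0,0,0,0],
    [0,0.002,-0.004,0,0,0,0],
    [0,0.002,-0.004,0,0,0,0],
  ],
)

```text
time: 5.13
position: [0.4783, 0.1262, 0.0979]
tool_rot: [-1.702, -2.636, -0.002]
ft_force: [-3.2, 7.7, -2.6]
grip_width: 0.009
grip_force: 3.7
```

```bash
python3 look.py
```

```text
5.1333 [-3.2  7.7 -2.6] [(23, array([390.6, 162. ]))] [(48, array([330.2, 231.6]))]
knob [ 0.608 -0.348  0.152] [ 0.61 -0.35  0.15] yaw 1.76 1.807 goal 1.327
```

Request:
jog_arm(
  commands=[
    [0,0,-0.001,0,0,0,0],
    [0,0,-0.001,0,0,0,0],
    [0,0,-0.001,0,0,0,0],
    [0,0,-0.001,0,0,0,0],
    [0,0,-0.001,0,0,0,0],
  ],
)

```text
time: 5.65
position: [0.4783, 0.1261, 0.0979]
tool_rot: [-1.701, -2.637, -0.002]
ft_force: [-3.0, 9.2, -2.4]
grip_width: 0.005
grip_force: 3.9
```

Request:
jog_arm(
  commands=[
    [0,0,0,0,0,0,0],
    [0,0,0,0,0,0,0],
    [0,0,0,0,0,0,0],
    [0,0,0,0,0,0,0],
    [0,0,0,0,0,0,0],
  ],
)

```text
time: 6.07
position: [0.4783, 0.1261, 0.0979]
tool_rot: [-1.701, -2.637, -0.002]
ft_force: [-2.8, 8.8, -2.9]
grip_width: 0.003
grip_force: 3.9
```

```bash
python3 look.py
```

```text
6.0667 [-2.8  8.8 -2.9] [(26, array([390.4, 165. ]))] [(49, array([328.5, 232.7]))]
knob [ 0.601 -0.348  0.151] [ 0.602 -0.349  0.15 ] yaw 1.587 1.621 goal 1.327
```

Request:
jog_arm(
  commands=[
    [0,0,0,0,0,0,0],
    [0,0,0,0,0,0,0],
    [0,0,0,0,0,0,0],
    [0,0,0,0,0,0,0],
    [0,0,0,0,0,0,0],
  ],
)

```text
time: 6.58
position: [0.4783, 0.1261, 0.0979]
tool_rot: [-1.701, -2.637, -0.002]
ft_force: [-2.8, 8.4, -2.3]
grip_width: 0.006
grip_force: 3.9
```

Request:
jog_arm(
  commands=[
    [0,0,0,0,0,0,0],
    [0,0,0,0,0,0,0],
    [0,0,0,0,0,0,0],
    [0,0,0,0,0,0,0],
    [0,0,0,0,0,0,0],
  ],
)

```text
time: 7.0
position: [0.4783, 0.1261, 0.0979]
tool_rot: [-1.701, -2.637, -0.002]
ft_force: [-2.8, 8.5, -2.3]
grip_width: 0.002
grip_force: 3.9
```

```bash
python3 look.py; python3 - <<'E'
from h import *
import pickle
ds={n:ctrl.get_image(n) for n in('top','side')};pickle.dump(ds,open('d4.pkl','wb'))
a=ds['top']['frame'][125:215,265:405,::-1];b=ds['side']['frame'][185:285,265:345,::-1]
A=cv2.resize(a,None,fx=3.4,fy=3.4,interpolation=cv2.INTER_CUBIC);B=cv2.resize(b,None,fx=4,fy=4,interpolation=cv2.INTER_CUBIC)
H=max(A.shape[0],B.shape[0]);o=np.zeros((H,A.shape[1]+B.shape[1],3),np.uint8);o[:A.shape[0],:A.shape[1]]=A;o[:B.shape[0],A.shape[1]:]=B
cv2.imwrite('pics/c4.png',o);print(A.shape,B.shape)
E
```

```text
7.0 [-2.8  8.5 -2.3] [(31, array([390. , 168.6]))] [(4, array([329. , 219.2])), (10, array([305.6, 224.4])), (50, array([325.6, 233.5]))]
knob [ 0.591 -0.346  0.151] [ 0.592 -0.348  0.15 ] yaw 1.342 1.382 goal 1.327
(306, 476, 3) (400, 320, 3)
```

View pics/c4.png

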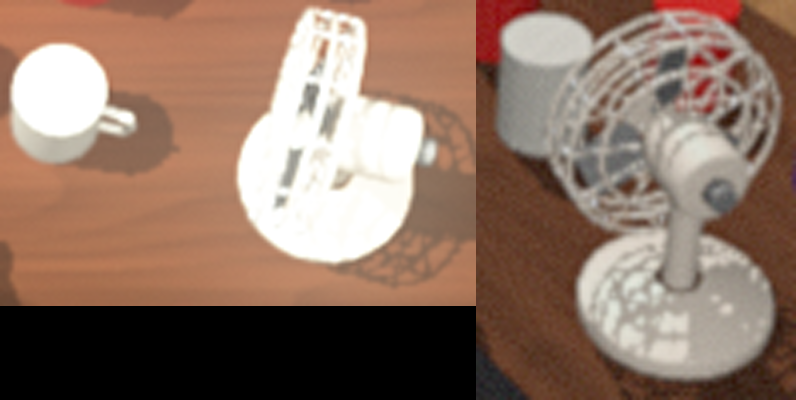

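```bash
python3 - <<'E'
from h import *
import pickle
ds=pickle.load(open('d4.pkl','rb'));t,s=ds['top'],ds['side']
T=lambda u,v:(265+u/3.4-.35,125+v/3.4-.35); S=lambda u,v:(265+(u-476)/4-.4,185+v/4-.4)
for z in(0,.01,.02): print(z,'foot top',onz(t,*T(326,175),z)[:2].round(4),'side',onz(s,*S(676,305),z)[:2].round(4))
print('foot edges top z0', [onz(t,*T(*p),.005)[:2].round(4) for p in((237,175),(413,175),(326,263))])
print('post side, z.03',onz(s,*S(681,285),.03)[:2])
k=tri(ray(t,*T(428,152)),ray(s,*S(720,195)));print('knob',k)
# motor rear centre and grille centre in side: outer rings front centre ~
for nm,p in(('side rear ring ctr',(668,118)),):print(nm,onz(s,*S(*p),.145)[:2])
E
```

```text
0 foot top [ 0.6072 -0.3066] side [ 0.6079 -0.3001]
0.01 foot top [ 0.6049 -0.3042] side [ 0.6    -0.3075]
0.02 foot top [ 0.6025 -0.3017] side [ 0.5922 -0.3149]
foot edges top z0 [array([ 0.6065, -0.2271]), array([ 0.6056, -0.3817]), array([ 0.5272, -0.3015])]
post side, z.03 [ 0.60223186 -0.30798018]
knob [ 0.58892937 -0.34745106  0.1531615 ]
side rear ring ctr [ 0.6253349  -0.25194393]
```

Estimates put the head close to the goal, so I'll release the paddle now and measure with the head still.

Request:
jog_arm(
  commands=[
    [0,-0.033,0.073,0,0,0,0],
    [0,-0.033,0.073,0,0,0,0],
    [0,-0.033,0.073,0,0,0,0],
    [0,-0.033,0.073,0,0,0,0],
    [0,-0.033,0.073,0,0,0,0],
  ],
)

```text
time: 7.62
position: [0.464, 0.1581, 0.0986]
tool_rot: [1.707, 2.636, -0.001]
ft_force: [0.2, -0.5, -0.3]
grip_width: 0.008
grip_force: 0.0
```

```bash
python3 look.py; python3 - <<'E'
from h import *
import pickle
ds={n:ctrl.get_image(n) for n in('top','side')};pickle.dump(ds,open('d5.pkl','wb'))
a=ds['top']['frame'][120:210,325:400,::-1];b=ds['side']['frame'][180:285,275:345,::-1]
g=lambda i:cv2.resize(i,None,fx=5.,fy=5.,interpolation=cv2.INTER_CUBIC)
A,B=g(a),g(b);o=np.zeros((B.shape[0],A.shape[1]+B.shape[1],3),np.uint8);o[:A.shape[0],:A.shape[1]]=np.clip(((A/255.)**3)*255,0,255);o[:,A.shape[1]:]=B
cv2.imwrite('pics/c5.png',o);print(A.shape,B.shape)
E
```

```text
7.6167 [ 0.2 -0.5 -0.3] [(29, array([389.6, 170.1]))] [(4, array([305.2, 219.2])), (7, array([329.1, 218.9])), (7, array([306. , 224.4])), (48, array([325.2, 234.1]))]
knob [ 0.588 -0.346  0.15 ] [ 0.588 -0.346  0.15 ] yaw 1.277 1.277 goal 1.327
(450, 375, 3) (525, 350, 3)
```

View pics/c5.png

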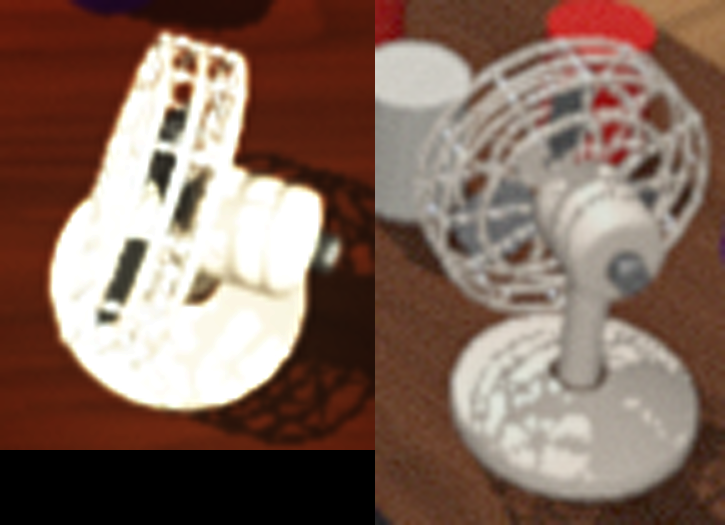

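The head is now still. In the top part of this picture the grille's rim corners are at (160,37) front and (245,62) rear, with the knob at (326,250). In the side part the grille outline runs from x 418 to 708 and y 37 to 312. I'll compare several direction estimates.

```bash
python3 - <<'E'
from h import *
import pickle
ds=pickle.load(open('d5.pkl','rb'));t,s=ds['top'],ds['side']
T=lambda u,v:(325+u/5-.4,120+v/5-.4); S=lambda u,v:(275+(u-375)/5-.4,180+v/5-.4)
ax=np.array([.604,-.305]);yw=lambda v:round(float(np.arctan2(v[1],v[0])),3)
k=tri(ray(t,*T(329,250)),ray(s,*S(629,272)))[:2]
g=onz(s,*S(563,175),.145)[:2]
f=onz(t,*T(160,37),.18)[:2];b=onz(t,*T(245,62),.18)[:2]
print('knob',k,yw(ax-k),'grille',g,yw(g-ax),np.hypot(*(g-ax)),'knob-grille',yw(g-k),'rim',yw(f-b),np.hypot(*(f-b)))
print('goal',yw(MUG-ax))
# same on image 1: motor body/knob at level z .145 top only
m=onz(t,*T(268,235),.165)[:2];print('motor mid',m)
# shadows/hub: arc fit of knob
K=np.array([[.612,-.349],[.609,-.349],[.6015,-.3485],[.5915,-.347],[.588,-.346]])
print([ (yw(ax-q),round(np.hypot(*(q-ax)),4)) for q in K])
E
```

```text
knob [ 0.58858639 -0.34760273] 1.224 grille [ 0.62267994 -0.25312447] 1.225 0.05513629772130418 knob-grille 1.224 rim 1.257 0.045577597724286836
goal 1.341
motor mid [ 0.59411139 -0.31265045]
[(1.751, np.float64(0.0447)), (1.684, np.float64(0.0443)), (1.513, np.float64(0.0436)), (1.282, np.float64(0.0438)), (1.199, np.float64(0.044))]
```

All three estimates agree on a yaw of about 1.23 against a goal of 1.34, so it overshot by about 0.11 rad. I'll go over to the other side of the paddle and give a short press back.

Request:
jog_arm(
  commands=[
    [0,0,0,0.06,0,0,0],
    [0,0,0,0.12,0,0,0],
    [0,0,0,0.12,0,0,0],
    [0,0.02,-0.045,0.12,0,0,0],
    [0,0.04,-0.09,0.12,0,0,0],
  ],
)

```text
time: 8.23
position: [0.4837, 0.1153, 0.1591]
tool_rot: [1.701, 2.64, 0.003]
ft_force: [0.7, -0.7, 0.8]
grip_width: 0.006
grip_force: 0.0
```

Request:
jog_arm(
  commands=[
    [0,0.018,-0.04,0,0,0,0],
    [0,0.018,-0.04,0,0,0,0],
    [0,0.018,-0.04,0,0,0,0],
    [0,0.018,-0.04,0,0,0,0],
    [0,0.018,-0.04,0,0,0,0],
  ],
)

```text
time: 8.65
position: [0.4919, 0.0956, 0.1583]
tool_rot: [-1.704, -2.639, 0.0]
ft_force: [-0.3, 0.8, 0.2]
grip_width: 0.003
grip_force: 0.0
```

Request:
jog_arm(
  commands=[
    [0,0,0,-0.04,0,0,0],
    [0,0,0,-0.08,0,0,0],
    [0,0,0,-0.12,0,0,0],
    [0,0,0,-0.12,0,0,0],
    [0,0,0,-0.12,0,0,0],
  ],
)

```text
time: 9.07
position: [0.4913, 0.0952, 0.0979]
tool_rot: [-1.703, -2.638, 0.003]
ft_force: [-0.3, -0.1, -0.6]
grip_width: 0.001
grip_force: 0.0
```

Request:
jog_arm(
  commands=[
    [0,-0.005,0.01,0,0,0,0],
    [0,-0.01,0.022,0,0,0,0],
    [0,-0.015,0.034,0,0,0,0],
    [0,-0.02,0.046,0,0,0,0],
    [0,-0.02,0.046,0,0,0,0],
  ],
)

```text
time: 9.48
position: [0.4825, 0.1193, 0.0994]
tool_rot: [1.702, 2.639, 0.002]
ft_force: [1.0, -1.5, 1.7]
grip_width: 0.007
grip_force: 0.9
```

Request:
jog_arm(
  commands=[
    [0,-0.003,0.006,0,0,0,0],
    [0,-0.006,0.013,0,0,0,0],
    [0,-0.008,0.019,0,0,0,0],
    [0,-0.011,0.025,0,0,0,0],
    [0,-0.011,0.025,0,0,0,0],
  ],
)

```text
time: 9.9
position: [0.4777, 0.1295, 0.0987]
tool_rot: [1.705, 2.636, 0.0]
ft_force: [3.9, -5.0, 1.7]
grip_width: 0.002
grip_force: 3.0
```

```bash
sed -i 's/^AX=.*;/AX=np.array([.604,-.305]);/' h.py; python3 look.py
```

```text
9.9 [ 3.9 -5.   1.7] [(29, array([389.7, 170.2]))] [(15, array([328.1, 217.3])), (11, array([305.5, 221.2])), (49, array([325.1, 234.3]))]
knob [ 0.588 -0.347  0.149] [ 0.588 -0.347  0.15 ] yaw 1.202 1.203 goal 1.341
```

Request:
jog_arm(
  commands=[
    [0,-0.002,0.004,0,0,0,0],
    [0,-0.004,0.009,0,0,0,0],
    [0,-0.004,0.01,0,0,0,0],
    [0,-0.004,0.01,0,0,0,0],
    [0,-0.004,0.01,0,0,0,0],
  ],
)

```text
time: 10.42
position: [0.476, 0.1329, 0.0984]
tool_rot: [1.706, 2.634, -0.002]
ft_force: [4.6, -5.8, -0.4]
grip_width: 0.011
grip_force: 3.5
```

```bash
python3 look.py
```

```text
10.4167 [ 4.6 -5.8 -0.4] [(29, array([389.7, 170.2]))] [(5, array([305.4, 219.2])), (12, array([329.2, 217.9])), (6, array([305.5, 223. ])), (49, array([324.9, 234.6]))]
knob [ 0.588 -0.347  0.149] [ 0.588 -0.347  0.15 ] yaw 1.199 1.203 goal 1.341
```

Request:
jog_arm(
  commands=[
    [0,-0.001,0.002,0,0,0,0],
    [0,-0.002,0.004,0,0,0,0],
    [0,-0.002,0.005,0,0,0,0],
    [0,-0.002,0.005,0,0,0,0],
    [0,-0.002,0.005,0,0,0,0],
  ],
)

```text
time: 10.93
position: [0.4751, 0.1347, 0.0982]
tool_rot: [1.706, 2.633, -0.003]
ft_force: [6.2, -6.9, -1.8]
grip_width: 0.009
grip_force: 3.8
```

```bash
python3 look.py
```

```text
10.9333 [ 6.2 -6.9 -1.8] [(29, array([389.7, 170.2]))] [(5, array([305.4, 219.2])), (13, array([328.8, 218.1])), (6, array([305.5, 223. ])), (48, array([325.2, 234.5]))]
knob [ 0.588 -0.347  0.149] [ 0.588 -0.347  0.15 ] yaw 1.208 1.203 goal 1.341
```

Request:
jog_arm(
  commands=[
    [0,-0.001,0.002,0,0,0,0],
    [0,-0.002,0.004,0,0,0,0],
    [0,-0.002,0.005,0,0,0,0],
    [0,-0.002,0.005,0,0,0,0],
    [0,-0.002,0.005,0,0,0,0],
  ],
)

```text
time: 11.45
position: [0.4749, 0.135, 0.0982]
tool_rot: [1.707, 2.63, -0.006]
ft_force: [7.4, -11.4, -2.7]
grip_width: 0.006
grip_force: 5.9
```

```bash
python3 look.py
```

```text
11.45 [  7.4 -11.4  -2.7] [(29, array([389.7, 170.2]))] [(10, array([328.8, 217.6])), (6, array([305.5, 223. ])), (50, array([325.1, 234.5]))]
knob [ 0.588 -0.347  0.149] [ 0.588 -0.347  0.15 ] yaw 1.204 1.203 goal 1.341
```

```bash
python3 look.py; python3 - <<'E'
from h import *
ds={n:ctrl.get_image(n) for n in('top','side')}
a=ds['top']['frame'][160:270,170:290,::-1];b=ds['side']['frame'][140:230,170:250,::-1]
g=lambda i,k:cv2.resize(i,None,fx=k,fy=k,interpolation=cv2.INTER_CUBIC)
A,B=g(a,3),g(b,5);o=np.zeros((max(A.shape[0],B.shape[0]),A.shape[1]+B.shape[1],3),np.uint8);o[:A.shape[0],:A.shape[1]]=A;o[:B.shape[0],A.shape[1]:]=B
cv2.imwrite('pics/c6.png',o)
print(ctrl.get_state()['torque'])
E
```

```text
11.55 [  7.  -11.6  -2.1] [(29, array([389.7, 170.2]))] [(4, array([305.2, 219. ])), (9, array([329. , 217.8])), (6, array([305.5, 223. ])), (49, array([325.1, 234.5]))]
knob [ 0.588 -0.347  0.149] [ 0.588 -0.347  0.15 ] yaw 1.204 1.203 goal 1.341
[-2.74388625e+00 -1.68749274e+00 -2.25252123e-03]
```

View pics/c6.png

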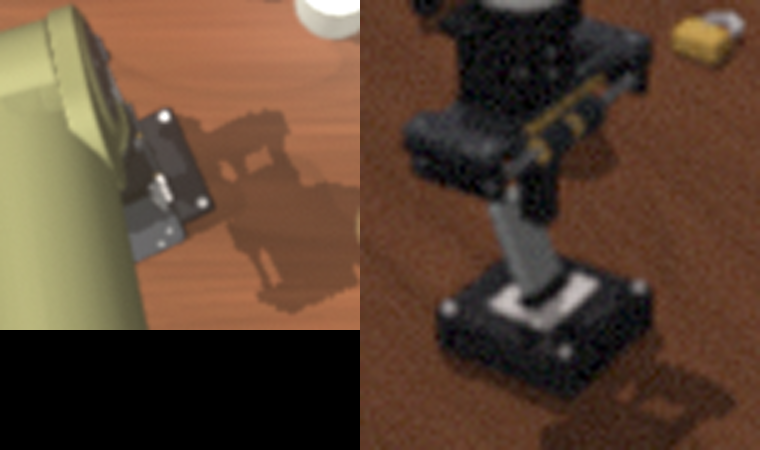

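The side part shows the paddle tipped to the +y side with its top at about (505,200), pressed by the finger, but the head is not panning. I'll work out the paddle's angle.

```bash
python3 - <<'E'
from h import *
d=ctrl.get_image('side');f=192/np.tan(np.radians(d['vfov'])/2)
X=np.array([np.cos(.415),np.sin(.415),0]);Y=np.array([-X[1],X[0],0]);c=np.array([.473,.1295,.04])
def pr(p):
    q=np.array(d['camera_from_world'])@np.r_[p,1];q=q[:2]/q[2]*f+[d['cx'],d['cy']];return ((q-[170,140])*5+[360,0]).round(0)
for th in(.0,.15,.2,.25,.3,.35):
    e=-np.sin(th)*Y*-1;u=np.array([0,0,np.cos(th)])+e
    # face seen (-y face), offset 6mm
    n=-(np.cos(th)*Y-np.array([0,0,np.sin(th)]))*.006
    print(th,[pr(c+u*h+n+X*s) for h in(.02,.06,.08) for s in(-.02,.02)])
s=ctrl.get_state();p=s['position']-c;print('tcp box',p@X,p@Y,p[2],s['ft_force'])
print('tcp px',pr(s['position']),s['tool_rot'])
E
```

```text
0.0 [array([532., 285.]), array([565., 258.]), array([529., 238.]), array([562., 211.]), array([527., 214.]), array([561., 187.])]
0.15 [array([528., 283.]), array([561., 256.]), array([518., 234.]), array([552., 207.]), array([513., 209.]), array([547., 182.])]
0.2 [array([527., 283.]), array([560., 255.]), array([515., 233.]), array([549., 206.]), array([508., 208.]), array([543., 181.])]
0.25 [array([526., 282.]), array([559., 255.]), array([511., 232.]), array([545., 205.]), array([504., 207.]), array([538., 180.])]
0.3 [array([524., 282.]), array([558., 254.]), array([508., 232.]), array([542., 205.]), array([499., 206.]), array([534., 180.])]
0.35 [array([523., 281.]), array([557., 254.]), array([505., 231.]), array([538., 204.]), array([495., 206.]), array([529., 179.])]
tcp box 0.003976676813659557 0.004267347236720927 0.058152804607716706 [  7.34993666 -11.5631104   -3.32614196]
tcp px [537. 220.] [ 1.70693784  2.63007877 -0.00565239]
```

Request:
jog_arm(
  commands=[
    [0,0,0,0,0,0,0],
    [0,0,0,0,0,0,0],
    [0,0,0,0,0,0,0],
    [0,0,0,0,0,0,0],
    [0,0,0,0,0,0,0],
  ],
)

```text
time: 12.22
position: [0.4749, 0.135, 0.0982]
tool_rot: [1.707, 2.63, -0.006]
ft_force: [7.2, -12.0, -2.2]
grip_width: 0.008
grip_force: 5.8
```

```bash
python3 look.py; python3 - <<'E'
from h import *
import pickle
o=pickle.load(open('d5.pkl','rb'));t=ctrl.get_image('top')
print(np.abs(t['frame'].astype(int)-o['top']['frame'])[120:215,325:405].mean(), np.abs(o['top']['frame'].astype(int)-pickle.load(open('d4.pkl','rb'))['top']['frame'])[120:215,325:405].mean())
E
```

```text
12.2167 [  7.2 -12.   -2.2] [(27, array([389.7, 170. ]))] [(13, array([328.8, 217.7])), (5, array([305.4, 219.2])), (6, array([305.5, 223. ])), (46, array([325.3, 234.5]))]
knob [ 0.589 -0.347  0.149] [ 0.589 -0.347  0.15 ] yaw 1.219 1.215 goal 1.341
5.42640350877193 5.398640350877193
```

Request:
jog_arm(
  commands=[
    [0,0,0,0,0,0,0],
    [0,0,0,0,0,0,0],
    [0,0,0,0,0,0,0],
    [0,0,0,0,0,0,0],
    [0,0,0,0,0,0,0],
  ],
)

```text
time: 12.78
position: [0.4749, 0.135, 0.0982]
tool_rot: [1.707, 2.63, -0.006]
ft_force: [7.5, -11.5, -2.7]
grip_width: 0.007
grip_force: 5.8
```

```bash
python3 look.py
```

```text
12.7833 [  7.5 -11.5  -2.7] [(27, array([389.7, 170. ]))] [(10, array([305.3, 221.3])), (10, array([328.8, 218. ])), (49, array([325.3, 234.3]))]
knob [ 0.589 -0.347  0.149] [ 0.589 -0.347  0.15 ] yaw 1.216 1.215 goal 1.341
```

```bash
python3 - <<'E'
from h import *
d=ctrl.get_image('wrist')['frame'][90:330,90:410,::-1]
e=ctrl.get_image('side')['frame'][120:220,180:250,::-1]
A=cv2.resize(d,None,fx=1.4,fy=1.4);B=cv2.resize(e,None,fx=4.8,fy=4.8,interpolation=cv2.INTER_CUBIC)
A=np.clip(A*1.5,0,255);B=np.clip(B*1.7,0,255)
o=np.zeros((max(A.shape[0],B.shape[0]),A.shape[1]+B.shape[1],3),np.uint8);o[:A.shape[0],:A.shape[1]]=A;o[:B.shape[0],A.shape[1]:]=B
cv2.imwrite('pics/w2.png',o);print(A.shape,o.shape)
E
```

```text
(336, 448, 3) (480, 784, 3)
```

View pics/w2.png

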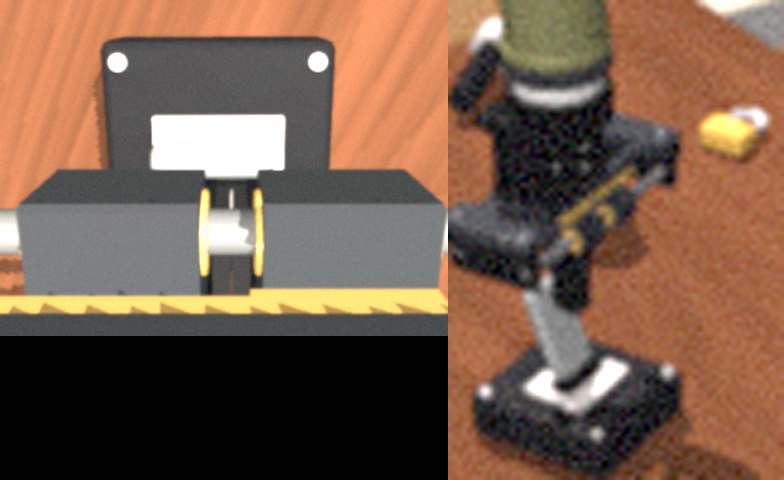

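```bash
cat > chk.py <<'E'
from h import *
import pickle,os
o=pickle.load(open('d5.pkl','rb'))['top']['frame'].astype(float)
t=ctrl.get_image('top')['frame'].astype(float)
c=lambda a:a[115:215,325:405]
p=np.load('prev.npy') if os.path.exists('prev.npy') else t
print(ctrl.get_state()['time'],'vs d5',np.abs(c(t)-c(o)).mean(),'vs prev',np.abs(c(t)-c(p)).mean(),'knob area vs d5',np.abs(t-o)[155:185,382:396].mean(),knob({'frame':t.astype(np.uint8)},(372,408,145,215),160,232,26))
np.save('prev.npy',t)
E
python3 chk.py;python3 chk.py;python3 look.py
```

```text
13.0333 vs d5 5.519166666666667 vs prev 0.0 knob area vs d5 3.826984126984127 [(27, array([389.7, 170. ]))]
13.0833 vs d5 5.509041666666667 vs prev 0.5557916666666667 knob area vs d5 3.8 [(27, array([389.7, 170. ]))]
13.0833 [  7.9 -10.7  -1.7] [(27, array([389.7, 170. ]))] [(10, array([328.4, 217.5])), (8, array([305.2, 221.6])), (50, array([325.3, 234.5]))]
knob [ 0.589 -0.347  0.149] [ 0.589 -0.347  0.15 ] yaw 1.219 1.215 goal 1.341
```

Request:
jog_arm(
  commands=[
    [0,0,0,0,0,0,0],
    [0,0,0,0,0,0,0],
    [0,0,0,0,0,0,0],
    [0,0,0,0,0,0,0],
    [0,0,0,0,0,0,0],
  ],
)

```text
time: 13.6
position: [0.475, 0.1351, 0.0982]
tool_rot: [1.707, 2.63, -0.006]
ft_force: [6.8, -10.8, -2.3]
grip_width: 0.005
grip_force: 5.8
```

```bash
python3 chk.py; python3 look.py
```

```text
13.65 vs d5 5.039458333333333 vs prev 1.7014166666666666 knob area vs d5 3.2674603174603174 [(26, array([389.8, 170.1]))]
13.65 [  8.3 -11.5  -1.8] [(26, array([389.8, 170.1]))] [(12, array([328.5, 217.3])), (10, array([305.3, 221.1])), (50, array([325.5, 234.5]))]
knob [ 0.589 -0.347  0.149] [ 0.588 -0.347  0.15 ] yaw 1.221 1.211 goal 1.341
```

Request:
jog_arm(
  commands=[
    [0,0,0.001,0,0,0,0],
    [0,-0.001,0.001,0,0,0,0],
    [0,-0.001,0.002,0,0,0,0],
    [0,-0.001,0.002,0,0,0,0],
    [0,-0.001,0.002,0,0,0,0],
  ],
)

```text
time: 14.17
position: [0.4748, 0.1351, 0.0982]
tool_rot: [1.707, 2.629, -0.006]
ft_force: [8.4, -13.3, -3.5]
grip_width: 0.001
grip_force: 6.7
```

```bash
python3 chk.py; python3 look.py
```

```text
14.2167 vs d5 5.120666666666667 vs prev 1.616375 knob area vs d5 3.3515873015873017 [(26, array([390. , 169.8]))]
14.2167 [  8.2 -14.   -2.7] [(26, array([390. , 169.8]))] [(14, array([328.8, 217.2])), (7, array([305.1, 221.7])), (50, array([325.6, 234.4]))]
knob [ 0.589 -0.347  0.149] [ 0.589 -0.347  0.15 ] yaw 1.232 1.233 goal 1.341
```

Request:
jog_arm(
  commands=[
    [0,0,0,0,0,0,0],
    [0,0,0,0,0,0,0],
    [0,0,0,0,0,0,0],
    [0,0,0,0,0,0,0],
    [0,0,0,0,0,0,0],
  ],
)

```text
time: 14.73
position: [0.4749, 0.1351, 0.0982]
tool_rot: [1.707, 2.629, -0.006]
ft_force: [8.5, -12.6, -3.1]
grip_width: 0.004
grip_force: 6.7
```

Request:
jog_arm(
  commands=[
    [0,0,0,0,0,0,0],
    [0,0,0,0,0,0,0],
    [0,0,0,0,0,0,0],
    [0,0,0,0,0,0,0],
    [0,0,0,0,0,0,0],
  ],
)

```text
time: 15.15
position: [0.4748, 0.1352, 0.0982]
tool_rot: [1.707, 2.629, -0.006]
ft_force: [8.1, -13.5, -2.1]
grip_width: 0.009
grip_force: 6.7
```

```bash
python3 chk.py; python3 look.py
```

```text
15.2 vs d5 5.509541666666666 vs prev 2.1130416666666667 knob area vs d5 3.8444444444444446 [(25, array([390.1, 169.3]))]
15.2 [  8.6 -12.8  -3.3] [(25, array([390.1, 169.3]))] [(17, array([327.4, 216.6])), (9, array([305.3, 221.9])), (49, array([325.7, 234.3]))]
knob [ 0.59  -0.348  0.149] [ 0.59  -0.348  0.15 ] yaw 1.252 1.264 goal 1.341
```

It is panning back slowly, at about 0.03 rad/s, with a steady force. I'll hold.

Request:
jog_arm(
  commands=[
    [0,0,0,0,0,0,0],
    [0,0,0,0,0,0,0],
    [0,0,0,0,0,0,0],
    [0,0,0,0,0,0,0],
    [0,0,0,0,0,0,0],
  ],
)

```text
time: 15.72
position: [0.4749, 0.1351, 0.0982]
tool_rot: [1.707, 2.629, -0.006]
ft_force: [7.8, -13.8, -1.4]
grip_width: 0.005
grip_force: 6.7
```

Request:
jog_arm(
  commands=[
    [0,0,0,0,0,0,0],
    [0,0,0,0,0,0,0],
    [0,0,0,0,0,0,0],
    [0,0,0,0,0,0,0],
    [0,0,0,0,0,0,0],
  ],
)

```text
time: 16.13
position: [0.4749, 0.1352, 0.0982]
tool_rot: [1.707, 2.629, -0.006]
ft_force: [7.6, -12.8, -2.6]
grip_width: 0.004
grip_force: 6.7
```

Request:
jog_arm(
  commands=[
    [0,0,0,0,0,0,0],
    [0,0,0,0,0,0,0],
    [0,0,0,0,0,0,0],
    [0,0,0,0,0,0,0],
    [0,0,0,0,0,0,0],
  ],
)

```text
time: 16.55
position: [0.4749, 0.1351, 0.0982]
tool_rot: [1.707, 2.629, -0.006]
ft_force: [8.1, -13.9, -2.4]
grip_width: 0.007
grip_force: 6.7
```

```bash
python3 look.py
```

```text
16.55 [  8.1 -13.9  -2.4] [(27, array([390.1, 168.9]))] [(11, array([327.4, 216.5])), (5, array([305.4, 224.2])), (52, array([326. , 234.1]))]
knob [ 0.591 -0.348  0.15 ] [ 0.592 -0.348  0.15 ] yaw 1.274 1.287 goal 1.341
```

Request:
jog_arm(
  commands=[
    [0,0,0,0,0,0,0],
    [0,0,0,0,0,0,0],
    [0,0,0,0,0,0,0],
    [0,0,0,0,0,0,0],
    [0,0,0,0,0,0,0],
  ],
)

```text
time: 17.07
position: [0.4748, 0.1352, 0.0982]
tool_rot: [1.707, 2.629, -0.006]
ft_force: [8.6, -12.8, -2.2]
grip_width: 0.007
grip_force: 6.7
```

Request:
jog_arm(
  commands=[
    [0,0,0,0,0,0,0],
    [0,0,0,0,0,0,0],
    [0,0,0,0,0,0,0],
    [0,0,0,0,0,0,0],
    [0,0,0,0,0,0,0],
  ],
)

```text
time: 17.48
position: [0.4749, 0.1351, 0.0981]
tool_rot: [1.707, 2.629, -0.006]
ft_force: [7.4, -13.3, -2.5]
grip_width: 0.007
grip_force: 6.7
```

Request:
jog_arm(
  commands=[
    [0,0,0,0,0,0,0],
    [0,0,0,0,0,0,0],
    [0,0,0,0,0,0,0],
    [0,0,0,0,0,0,0],
    [0,0,0,0,0,0,0],
  ],
)

```text
time: 17.9
position: [0.4749, 0.1351, 0.0982]
tool_rot: [1.707, 2.629, -0.006]
ft_force: [8.1, -13.2, -3.4]
grip_width: 0.005
grip_force: 6.7
```

```bash
python3 look.py
```

```text
17.9 [  8.1 -13.2  -3.4] [(25, array([390.2, 168.1]))] [(8, array([327.4, 216.6])), (9, array([305.3, 223.3])), (48, array([326.8, 233.9]))]
knob [ 0.593 -0.348  0.149] [ 0.594 -0.348  0.15 ] yaw 1.329 1.337 goal 1.341
```

Request:
jog_arm(
  commands=[
    [0,0.033,-0.073,0,0,0,0],
    [0,0.033,-0.073,0,0,0,0],
    [0,0.033,-0.073,0.05,0,0,0],
    [0,0.033,-0.073,0.1,0,0,0],
    [0,0.033,-0.073,0.16,0,0,0],
  ],
)

```text
time: 18.42
position: [0.4868, 0.1048, 0.1778]
tool_rot: [-1.705, -2.634, 0.005]
ft_force: [-0.3, 0.1, -0.5]
grip_width: 0.004
grip_force: 0.0
```

Request:
jog_arm(
  commands=[
    [0,0,0,0.05,0,0,0],
    [0,0,0,0.05,0,0,0],
    [0,0,0,0.05,0,0,0],
    [0,0,0,0.05,0,0,0],
    [0,0,0,0.05,0,0,0],
  ],
)

```text
time: 18.83
position: [0.4876, 0.1047, 0.202]
tool_rot: [-1.705, -2.637, 0.004]
ft_force: [0.2, 0.4, 0.7]
grip_width: 0.006
grip_force: 0.0
```

```bash
python3 look.py; python3 - <<'E'
from h import *
import pickle
o=pickle.load(open('d1.pkl','rb'));ds={n:ctrl.get_image(n) for n in('top','side')}
t,s=ds['top'],ds['side'];ax=AX
# grille outline centre in the side view, bright-neutral pixels above the foot; rim ends in the top view
a=s['frame'][180:245,270:345].astype(int);m=((a.min(2)>105)&(abs(a[...,0]-a[...,2])<45)).astype(np.uint8)
m[:, :14]=0
ys,xs=np.nonzero(m);print('side extents',xs.min()+270,xs.max()+270,ys.min()+180)
# motor axis in top: moments of the knob only; mug unchanged?
for n,(x0,x1,y0,y1) in dict(mug=(262,310,135,178),topp=(285,318,218,252),jar=(105,145,145,185),cash=(355,440,238,305)).items():
    print(n,np.abs(t['frame'].astype(int)-o['top']['frame'])[y0:y1,x0:x1].mean().round(2))
k=knob(t,(372,408,145,215),160,232,26);print(k)
E
```

```text
18.8333 [0.2 0.4 0.7] [(27, array([390.3, 168. ]))] [(4, array([327.5, 217.5])), (4, array([305.2, 224.5])), (49, array([326.6, 233.5]))]
knob [ 0.593 -0.348  0.151] [ 0.594 -0.348  0.15 ] yaw 1.319 1.344 goal 1.341
side extents 284 337 188
mug 1.86
topp 33.73
jar 1.52
cash 8.33
[(28, array([390.2, 168.1]))]
```

```bash
python3 - <<'E'
from h import *
import pickle
o=pickle.load(open('d1.pkl','rb'))['side'];s=ctrl.get_image('side')
def tan(d):
    a=d['frame'][225:265,215:255].astype(int);m=(a[...,1]>85)&(a[...,0]-a[...,2]>35);y,x=np.nonzero(m);return m.sum(),x.mean()+215,y.mean()+225
print(tan(o),tan(s))
def grey(d):
    a=d['frame'][176:196,195:216].astype(int);m=(abs(a[...,0]-a[...,2])<14)&(a[...,0]>75);y,x=np.nonzero(m);return m.sum(),x.mean()+195,y.mean()+176
print(grey(o),grey(s))
print('cash diff side',np.abs(o['frame'].astype(int)-s['frame'])[270:350,210:305].mean())
E
```

```text
(np.int64(358), np.float64(233.71787709497207), np.float64(242.42737430167597)) (np.int64(332), np.float64(233.90060240963857), np.float64(242.91265060240963))
(np.int64(68), np.float64(204.86764705882354), np.float64(186.51470588235293)) (np.int64(67), np.float64(205.0597014925373), np.float64(186.34328358208955))
cash diff side 9.600833333333334
```

```bash
python3 -c "
from bench import ctrl
print(ctrl.close_job())"
```

```text
the job is handed in; nothing more can be done
None
```

The job is handed in: by my camera estimates the fan points at the mug (yaw about 1.34 rad, goal 1.34) after I corrected an overshoot, the paddle is back in the middle, and I saw no sign of the mug or other things having moved.

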